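Tip the dry-block heater's lid off its rest, catch it and ease it shut

ROBOT

A 7-joint arm with a two-finger parallel gripper is mounted at the origin on the work surface. World frame = base frame: x ahead of the robot, y to its left, z up, the work surface at z = 0. Lengths are in m, angles in rad, forces in N, time in s.
With the tool pointing down it reaches from about 0.4 to 0.85 m from the base axis. Payload 10.4 kg.
Tool frame: the origin (TCP) lies midway between the tips of the shut fingers; the grasp point (between the pads) lies 19 mm behind it; z points along the fingers, y is the line along which they close (so a half turn about z gives the same grasp; the last joint's range is limited). The gripper opens to 87 mm and grips with 3 to 60 N. Pads are 19 mm wide; open, the fingers measure 117 mm over their backs; the gripper's body (75 mm by 190 mm) begins 51 mm behind the grasp point.
Start: joints at [-1.156, 0.332, -0.065, 1.46, 0.022, 1.35, -0.088], TCP at [0.265, 0.566, 0.223] pointing down, gripper open.
Joint ranges: [-2.6, 2.6], [-0.5, 2.12], [-1.47, 1.34], [0.16, 2.42], [-1.27, 4.41], [0.06, 2.06], [-2.6, 2.6]. Speed limits (rad/s): [2.22, 2.22, 2.79, 2.79, 3.14, 3.14, 3.14].

INTERFACE

Orientations are given as a unit quaternion [x, y, z, w].
In Python, from bench import r gives the robot as it stands.
- The arm moves only by the tool apply_moves, never from a script. Its argument "steps" is a list of rows, each a list of 7 numbers: the turn, a rotation vector about the tool's x, y, z in rad, then the shift along the tool's x, y, z in mm, then the opening, from -1 (shut) to 1 (fully open). In form: [[ax, ay, az, x, y, z, claw], ...]. A call has 1 to 20 rows; each row is the pose to reach, as a shift and turn from the pose commanded when the call began, along the tool's axes at that moment; what a row does not reach only later rows make up. A row lasts 1/12 s, in which the tool goes at most 41.7 mm and 7.16 degrees, less where a joint would pass 70% of its speed; a pose out of reach is approached as far as the arm can. A call with a gripper value outside its range is refused whole. The fingers move at their own pace and stop on an object; "force" is the grip in N (left out, the last holds). Time passes only in rows, so rows that repeat a pose let the fingers close. It gives the time, the measured TCP pose, the force, the opening and the grip force at its end, in the units of the state.
- r.read_state(): the state, without advancing time (a new reading comes with each control period).
- r.camera(name): name is "side" or "top"; returns a dict with "pixels" (480x640x3 uint8, red, green, blue), "z_map" (480x640 float32, m along the optical axis (not along the pixel's ray), 0 where there is no reading), "fovy" (degrees; the focal length in pixels is half the picture's height over the tangent of half this angle, whatever the lens; pixels are square), "cx", "cy" (the principal point, pixels), "position" and "orientation" of the camera in the world. Camera axes: x right, y down, z forward; pixel columns grow to the right and rows downward; lengths in m; the calibration is good to about 2 mm. A picture is of the moment at which its call begins.
- r.close_job(): hands the job in; it is judged then, once.
The state is a dict: "time": time; "joint_positions": joint angles; "joint_vel": joint speeds; "joint_torque": joint torques, N m; "ee_pos": TCP position; "eef_rot": TCP orientation; "ft_force": force on the tool from outside, world axes, zero at the start; "torque": the same for the moment, N m; "width": finger opening in m; "grip_force": force on a finger pad.
Only numpy, scipy, OpenCV 4.12 (cv2) and the standard library are available. Lean on these libraries where they do the work, as an engineer would, in place of code of your own. Each camera call takes 0.05 s, during which the arm holds its last target. There are 200 camera calls.

TASK

The orange lid of the dry-block heater stands open and its worn hinge lets it drop. Tip it forward with a fingertip, catch it on a finger while it is still well open, and lower it gently all the way shut so that it never bangs and jolts the sample tubes. Do not grip the lid or handle it roughly, and do not disturb anything else on the bench.

Things in the scene. Friction and masses are not known exactly. Their poses are not given: they have to be found in the camera images.
- heater: Dry-block heater, white, fixed. Origin: on the bench under the centre of its well; x from its front to its rear (hinge side), y left, z up. Well housing: front face at x = -62 mm, 190 mm wide, rim 118 mm high. In front of it a control deck, x = -145 to -62 mm, 62 mm high. Capped sample tubes stand in the well.
- hinge (a point): Middle of the lid's hinge line, at heater x = +65 mm, 125 mm above the bench; axes like the heater's. The hinge line runs along y.
- lip (a point): Middle of the front edge of the black pull lip, half-way through it; 150 mm from the hinge line. Lip 80 mm wide, 12 mm thick, 20 mm beyond the lid plate. With the lid shut it is at 124 mm height and overhangs the well's front face by 23 mm, free below down to the deck. Axes turn with the lid; shut: x to the hinge, z up.
- lid_mid (a point): Middle of the lid plate: 126 mm (from the hinge) x 180 x 15 mm, about 0.3 kg, orange outside (the far side while open), white inside (facing the robot while open). Carrying the lid at its lip takes about 1.5 N. Axes as lip.
- lid (a joint): Lid angle, rad: 0 shut, 1.57 upright, 1.9 rear stop. The lip's edge lies at hinge + 150 mm * (-cos, +sin) along heater (x, z). The worn hinge holds the lid only within about 0.2 rad of upright; below about 1.35 it falls by itself, slowly at first (1.5 to 3 s to shut), and bangs at 1 rad/s or more if not caught.
- rack: Steel tube rack with blue, red and brown capped tubes, 85 x 220 mm, 118 mm high; loose bystander, origin under its centre.
- petri: Stack of three Petri dishes, 90 mm across, 44 mm high; loose bystander.
- reagent: Amber reagent bottle with blue cap, 64 mm across, 130 mm high; loose bystander.
- sharps: Yellow sharps bin, 112 mm across its rim, 155 mm high; loose bystander.
- tipbox: Blue pipette-tip box, 85 x 120 x 57 mm; loose bystander.
- vial: Small amber vial with white cap, 28 mm across, 54 mm high, standing on the bench in front of the heater's control deck; loose bystander.
- beaker: Glass beaker, 72 mm across, 90 mm high; loose bystander.

How it is judged:
On the way, in this order (a step that is already met when the one before it is completed fails the run):
1. the falling lid has been caught and is carried by the fingers while still well open (0.25 to 1.2 rad) (value of joint lid between 0.25 and 1.2 rad and (contact force between the fingers and lid_c2 above 0.3 N or contact force between the fingers and lid_c3 above 0.3 N)), for 0.2 s.
2. the lid is shut (value of joint lid below 0.03 rad), for 0.2 s.
At the end, for the whole second after the job is handed in: The lid lies fully shut (within 0.03 rad, 4 mm at the lip) and at rest, and all bystanders stand where they were (within 12 mm) (value of joint lid below 0.03 rad and velocity of joint lid between -0.05 and 0.05 rad/s and distance of each of rack, petri, reagent, sharps, tipbox, vial, beaker from where it was at the start of the episode below 0.012 m); the robot touches nothing.
It fails at once if the lid bangs shut (faster than 0.6 rad/s over the last 0.15 to 0.04 rad) (value of joint lid between 0.04 and 0.15 rad and velocity of joint lid below -0.6 rad/s).
It fails at once if the lid is gripped (both faces pressed by the fingers at once, over 4 N each) ((contact force between the fingers and lid_c0 above 4 N or contact force between the fingers and lid_c1 above 4 N) and (contact force between the fingers and lid_c2 above 4 N or contact force between the fingers and lid_c3 above 4 N)).
It fails at once if the lid is handled roughly (over 40 N) (contact force between the fingers and lid_c0 above 40 N or contact force between the fingers and lid_c1 above 40 N or contact force between the fingers and lid_c2 above 40 N or contact force between the fingers and lid_c3 above 40 N).
It fails at once if a bystander is shifted by more than 12 mm, lifted or knocked over (distance of any of rack, petri, reagent, sharps, tipbox, vial, beaker from where it was at the start of the episode above 0.012 m or angle between any of rack, petri, reagent, sharps, tipbox, vial, beaker's own z axis and vertical above 0.25 rad).
It also fails if it takes over 48 s, if anything falls off the work surface, if the arm or the gripper's body presses on something with over 40 N, if the wrist force passes 120 N, or if a joint passes its speed limit or range.

## Working session

There is one attempt and no reset: what is moved stays moved. The work goes in short steps, Python scripts to look and compute and a tool call to move; the robot and the scene stay as the last step left them, time stands still between calls to the robot, and variables do not carry over. Pictures are saved under pics/ and viewed, at most 10 in all, crops included, and the job is handed in when it is done.

Besides the shell and the picture viewer there is one more tool, called after "Emit:" as name([rows], argument=value, ...), one row to a line, values as JSON. apply_moves: Moves the arm, as the interface text tells. Its arguments: {"type":"object","properties":{"steps":{"type":"array","items":{"type":"array","items":{"type":"number"}}},"force":{"type":"number"}},"required":["steps"]}

```bash
mkdir -p pics; ls; cat > h.py <<'E'
import numpy as np,cv2
from scipy.spatial.transform import Rotation as R
from bench import r
def cloud(c):
    f=240/np.tan(np.radians(c["fovy"])/2)
    v,u=np.mgrid[:480,:640]; z=c["z_map"]
    P=np.stack([(u-c["cx"])/f*z,(v-c["cy"])/f*z,z],-1)
    return P@R.from_quat(c["orientation"]).as_matrix().T+np.array(c["position"])
E
python3 - <<'E'
from h import *
s=r.read_state(); print(s)
for n in("side","top"):
    c=r.camera(n); cv2.imwrite(f"pics/{n}0.png",c["pixels"][...,::-1]); np.savez(f"{n}0.npz",P=cloud(c),**c)
    print(n,c["position"],c["orientation"],c["fovy"],c["cx"],c["cy"])
E
```

```text
pics
{'time': 0.0, 'joint_positions': array([-1.15561416,  0.33290151, -0.06470074,  1.46096735,  0.02159755,
        1.34988308, -0.08849327]), 'joint_vel': array([-0.00030052, -0.00099893,  0.00117226,  0.00030749, -0.00010244,
        0.00058308, -0.00041496]), 'joint_torque': array([ 1.46406146e-03, -6.23256969e+01,  2.57414603e-02, -3.89905500e+01,
       -6.12311717e-02,  3.98143684e-02,  1.48327681e-04]), 'ee_pos': array([0.26479422, 0.56569834, 0.221723  ]), 'eef_rot': array([ 2.17133372e-01,  9.76141672e-01, -7.20820932e-04, -1.27045890e-04]), 'ft_force': array([-0.53178503,  0.04647578, -0.51284577]), 'torque': array([-0.00580407, -0.05098847, -0.00048615]), 'grip_force': 0.0, 'width': 0.08707727088340493}
side [ 0.24995116 -1.01409084  1.05487997] [ 0.9069686  -0.138407    0.05277852 -0.39429163] 44.63990944351797 315.0170340942095 239.70765762410744
top [ 0.33283378 -0.02394384  1.74946131] [ 0.70721881 -0.70479345  0.04287806 -0.03562614] 45.543730582490326 312.2270646565222 235.42969034477267
```

View pics/side0.png

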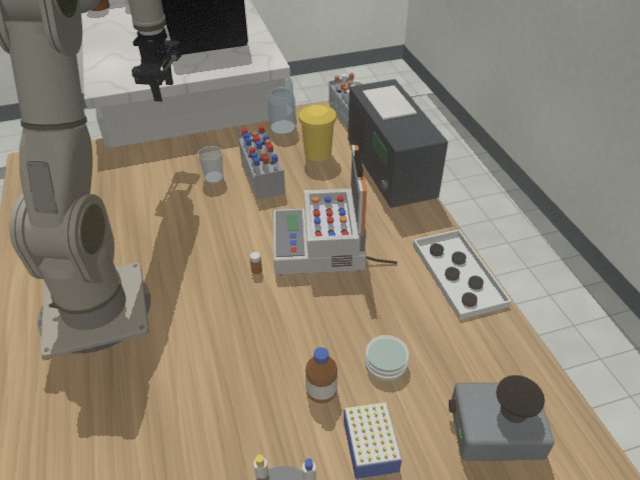

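View pics/top0.png

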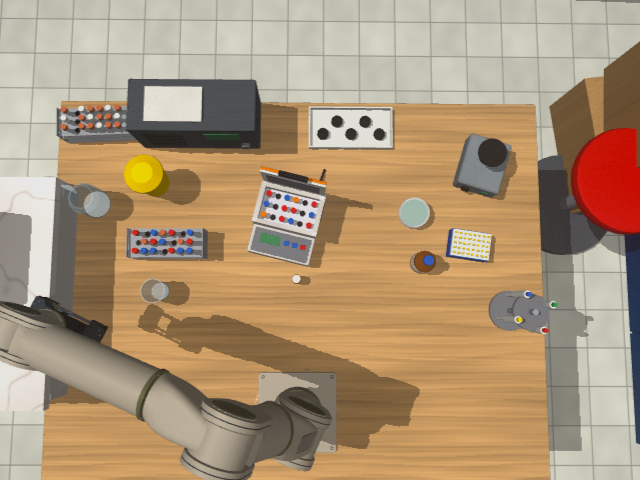

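The side view shows the heater at about (320,225) with its lid upright at (358,190), and the vial at (256,263). The top view has the heater at (285,215), yawed slightly, the lid at (292,178) and the vial at (297,279).

```bash
python3 - <<'E'
from h import *
d={n:np.load(n+"0.npz") for n in("top","side")}
P=d["top"]["P"]; px=d["top"]["pixels"].astype(int)
print("bench z",np.median(P[300:340,320:350,2]))
def rect(m,n):
    q=P[m][:,:2].astype(np.float32); b=cv2.minAreaRect(q); print(n,len(q),b,"zmed",np.median(P[m][:,2])); print(cv2.boxPoints(b).round(4).tolist())
roi=np.zeros((480,640),bool); roi[160:272,240:330]=1
z=P[...,2]; white=(px.min(-1)>110)&(px.max(-1)-px.min(-1)<40)
rect(roi&(z>.054)&(z<.070),"deck")
rect(roi&(z>.112)&(z<.124),"rim")
rect(roi&(z>.055)&(z<.124),"both")
rect(roi&(z>.2),"lidtop")
for n in d:
    P2=d[n]["P"]; p=d[n]["pixels"].astype(int); R_,G,B=p[...,0],p[...,1],p[...,2]
    near=(np.hypot(P2[...,0]-.62,P2[...,1]-.05)<.25)
    hi=near&(P2[...,2]>.14)&(P2[...,2]<.32)
    Q=P2[hi]; print(n,len(Q),"zmax",np.percentile(Q[:,2],[50,90,99,100]))
    for lo in np.arange(.14,.30,.02):
        k=Q[(Q[:,2]>=lo)&(Q[:,2]<lo+.02)]
        if len(k)>5: print(lo.round(2),len(k),k.mean(0).round(4),k.min(0).round(3),k.max(0).round(3))
# bystanders
for n,(u,v) in dict(vial=(297,279),rackr=(167,243),petri=(415,213),reagent=(428,261),sharps=(143,174),beaker=(155,291)).items(): print(n,P[v,u].round(3))
E
```

```text
bench z 0.0011643678386326073
deck 1693 ((0.5619220733642578, 0.034992046654224396), (0.1911689043045044, 0.2231111228466034), 76.16193389892578) zmed 0.0633598564678779
[[0.43070000410079956, -0.031099999323487282], [0.6474000215530396, -0.08449999988079071], [0.6930999755859375, 0.10109999775886536], [0.476500004529953, 0.15449999272823334]]
rim 1044 ((0.5938764214515686, 0.028072558343410492), (0.19028626382350922, 0.12383868545293808), 76.41735076904297) zmed 0.11796061142085901
[[0.5113000273704529, -0.04989999905228615], [0.6316999793052673, -0.07900000363588333], [0.6764000058174133, 0.10599999874830246], [0.5559999942779541, 0.13510000705718994]]
both 4532 ((0.5618085861206055, 0.035069435834884644), (0.19177430868148804, 0.22275927662849426), 76.35585021972656) zmed 0.09187560881867218
[[0.4309999942779541, -0.03180000185966492], [0.6474000215530396, -0.0843999981880188], [0.6927000284194946, 0.10199999809265137], [0.47620001435279846, 0.15449999272823334]]
lidtop 709 ((0.5340359807014465, -0.03255976736545563), (0.37170982360839844, 0.1551065593957901), 20.19770050048828) z
[... 915 characters left out ...]
8988]
0.14 315 [0.7709 0.0963 0.1504] [ 0.63 -0.08  0.14] [0.86  0.226 0.16 ]
0.16 348 [0.7665 0.091  0.1699] [ 0.629 -0.081  0.16 ] [0.861 0.226 0.18 ]
0.18 591 [0.7897 0.1184 0.1926] [ 0.63  -0.082  0.18 ] [0.86  0.224 0.2  ]
0.2 131 [ 0.6675 -0.0068  0.2091] [ 0.63  -0.081  0.2  ] [0.852 0.189 0.22 ]
0.22 139 [ 0.6448 -0.0229  0.2318] [ 0.63  -0.082  0.22 ] [0.672 0.094 0.24 ]
0.24 232 [ 0.6492 -0.0175  0.2532] [ 0.629 -0.082  0.24 ] [0.685 0.099 0.26 ]
0.26 159 [0.6534 0.0007 0.2733] [ 0.641 -0.033  0.26 ] [0.669 0.05  0.279]
vial [0.392 0.004 0.048]
rackr [0.496 0.385 0.074]
petri [ 0.593 -0.352  0.04 ]
reagent [ 0.441 -0.369  0.133]
sharps [0.682 0.438 0.161]
beaker [0.356 0.433 0.008]
```

Heater origin is about (0.594, 0.028) with yaw about -0.238 rad. The lip sits above the hinge at about (0.656, 0.013, 0.275), so the lid is nearly upright, and the sizes agree with the text.

Plan: straddle the lip with the fingers partly open, without gripping. Swing the tool about the hinge so that the rear finger tips the lid and the front finger catches and lowers it.

Emit:
apply_moves([
  [0, 0, 0, 0, 0, -137, 1],
  [0, 0, 0, 0, 0, -137, 1],
  [0, 0, 0, 0, 0, -137, 1],
  [0, 0, 1.372, -588, -336, -137, 0.3],
  [0, 0, 1.372, -588, -336, -137, 0.3],
  [0, 0, 1.372, -588, -336, -137, 0.3],
  [0, 0, 1.372, -588, -336, -137, 0.3],
  [0, 0, 1.372, -588, -336, -137, 0.3],
  [0, 0, 1.372, -588, -336, -137, 0.3],
  [0, 0, 1.372, -588, -336, -137, 0.3],
  [0, 0, 1.372, -588, -336, -137, 0.3],
  [0, 0, 1.372, -588, -336, -137, 0.3],
  [0, 0, 1.372, -588, -336, -137, 0.3],
  [0, 0, 1.372, -588, -336, -137, 0.3],
  [0, 0, 1.372, -588, -336, -137, 0.3],
  [0, 0, 1.372, -588, -336, -137, 0.3],
  [0, 0, 1.372, -588, -336, -137, 0.3],
  [0, 0, 1.372, -588, -336, -137, 0.3],
  [0, 0, 1.372, -588, -336, -137, 0.3],
  [0, 0, 1.372, -588, -336, -137, 0.3],
])

```text
time: 1.77
ee_pos: [0.6566, 0.0054, 0.3582]
eef_rot: [0.789, 0.615, -0.002, 0.001]
ft_force: [-0.3, -0.5, -0.2]
width: 0.0565
grip_force: 0.0
```

```bash
python3 - <<'E'
from h import *
s=r.read_state(); print(s["joint_positions"].round(3),s["ee_pos"].round(4),R.from_quat(s["eef_rot"]).as_matrix().round(3).tolist(),s["width"])
O=np.array([.594,.0276]); ex=np.array([.9717,-.2362]); ey=np.array([.2362,.9717])
def hf(p): return ((p[...,:2]-O)@np.stack([ex,ey]).T)
print("tcp in heater",hf(s["ee_pos"]))
c=r.camera("side"); P=cloud(c); H=hf(P)
cv2.imwrite("pics/s1.png",cv2.resize(c["pixels"][90:290,230:450,::-1],(660,600),interpolation=cv2.INTER_CUBIC))
d=np.load("side0.npz")["P"]
for nm in("side0","top0"):
  Q=np.load(nm+".npz")["P"]; h=hf(Q); m=(abs(h[...,1])<.095)&(abs(h[...,0]-.065)<.05)
  for lo in np.arange(.14,.285,.015):
    k=m&(Q[...,2]>=lo)&(Q[...,2]<lo+.015)
    if k.sum()>5: print(nm,round(lo,3),k.sum(),np.percentile(h[k][:,0],[5,50,95]).round(4),np.percentile(h[k][:,1],[1,99]).round(3))
E
```

```text
[-0.408  0.402  0.495  1.14  -0.184  1.643 -0.206] [0.6566 0.0054 0.3582] [[0.244, 0.97, -0.001], [0.97, -0.244, -0.004], [-0.004, -0.0, -1.0]] 0.056495572527456274
tcp in heater [ 0.0660734  -0.00681945]
side0 0.14 57 [0.0583 0.0605 0.0725] [-0.094  0.089]
side0 0.155 77 [0.0581 0.0594 0.0721] [-0.094  0.087]
side0 0.17 71 [0.058  0.0588 0.0729] [-0.094  0.054]
side0 0.185 75 [0.0578 0.0585 0.0722] [-0.094  0.056]
side0 0.2 83 [0.0577 0.0586 0.0719] [-0.095  0.064]
side0 0.215 82 [0.0575 0.0587 0.0727] [-0.095  0.065]
side0 0.23 103 [0.0577 0.0592 0.0709] [-0.094  0.082]
side0 0.245 211 [0.0589 0.0636 0.0726] [-0.094  0.086]
side0 0.26 72 [0.059  0.0634 0.0706] [-0.046  0.038]
side0 0.275 88 [0.0592 0.065  0.0699] [-0.044  0.033]
top0 0.14 35 [0.0571 0.0579 0.059 ] [-0.085  0.089]
top0 0.155 66 [0.0561 0.0571 0.059 ] [-0.09   0.086]
top0 0.17 58 [0.0564 0.0571 0.0589] [-0.087  0.085]
top0 0.185 64 [0.0558 0.0572 0.0589] [-0.086  0.087]
top0 0.2 67 [0.0558 0.0568 0.0588] [-0.089  0.089]
top0 0.215 71 [0.0558 0.0567 0.0579] [-0.088  0.087]
top0 0.23 97 [0.0556 0.0576 0.0589] [-0.09   0.086]
top0 0.245 235 [0.0574 0.0623 0.0715] [-0.089  0.089]
top0 0.26 100 [0.0571 0.0615 0.069 ] [-0.083  0.086]
top0 0.275 96 [0.0577 0.0637 0.0686] [-0.04   0.038]
```

View pics/s1.png

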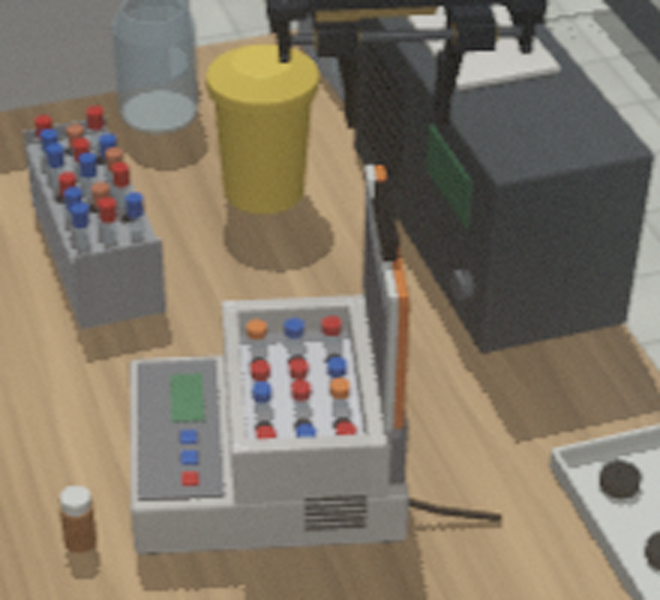

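The fingers, at about (365,90) and (447,80) in the crop, straddle the lid's top edge at (385,170) from above. The lid stands at 1.57 rad. I'll descend over the lip with about 22 mm of overlap.

Emit:
apply_moves([
  [0, 0, 0, 6, -2, 20, 0.3],
  [0, 0, 0, 6, -2, 40, 0.3],
  [0, 0, 0, 6, -2, 60, 0.3],
  [0, 0, 0, 6, -2, 80, 0.3],
  [0, 0, 0, 6, -2, 95, 0.3],
  [0, 0, 0, 6, -2, 105, 0.3],
  [0, 0, 0, 6, -2, 105, 0.3],
  [0, 0, 0, 6, -2, 105, 0.3],
])

```text
time: 2.48
ee_pos: [0.6544, 0.0191, 0.2546]
eef_rot: [0.786, 0.618, -0.0, -0.0]
ft_force: [0.7, 0.7, 0.0]
width: 0.0566
grip_force: 0.0
```

```bash
cat >> h.py <<'E'
O=np.array([.594,.0276]); Y=-.2384
M=np.array([[np.cos(Y),np.sin(Y),0],[-np.sin(Y),np.cos(Y),0],[0,0,1]])
def heat(p): return (np.asarray(p)-[O[0],O[1],0])@M.T
def rep(name=None):
    s=r.read_state(); A=M@R.from_quat(s["eef_rot"]).as_matrix()
    tilt=np.arctan2(A[0,2],-A[2,2]); hp=heat(s["ee_pos"])
    print("t",round(s["time"],2),"tcp_h mm",(hp*1e3).round(1),"tilt",tilt.round(3),"yz off",A[1,2].round(3),"F_h",(M@s["ft_force"]).round(2),"w",round(s["width"]*1e3,1),"q",s["joint_positions"].round(2))
    # lid angle from side-camera depth of points near the lid plane
    c=r.camera("side"); Q=heat(cloud(c)); px=c["pixels"].astype(int)
    org=(px[...,0]-px[...,2]>70)&(px[...,0]>140)
    m=(Q[...,1]>-.1)&(Q[...,1]<-.082)&(Q[...,2]>.127)&(Q[...,2]<.29)&(Q[...,0]<.11)&(Q[...,0]>-.1)
    q=Q[m]; v=q-[.065,0,.125]; a=np.arctan2(v[:,2],-v[:,0]); rad=np.hypot(v[:,0],v[:,2]); k=rad>.06
    if k.sum()>5: print("lid angle",np.percentile(a[k],[10,50,90]).round(3),k.sum())
    if name: cv2.imwrite(f"pics/{name}.png",cv2.resize(c["pixels"][90:290,230:450,::-1],(660,600),interpolation=cv2.INTER_CUBIC))
    return s
E
python3 -c "from h import *;rep('s2')"
```

```text
t 2.48 tcp_h mm [ 60.7   6.  254.6] tilt -0.0 yz off -0.0 F_h [0.52 0.88 0.03] w 56.6 q [-0.44  0.41  0.47  1.35 -0.18  1.43 -0.21]
lid angle [1.519 1.58  1.646] 191
```

View pics/s2.png

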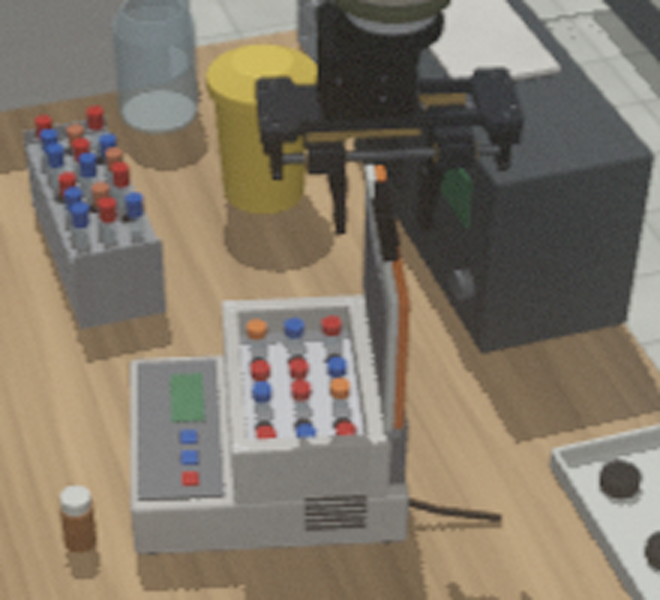

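The picture shows the front finger at (340,230) and the rear finger at (425,220), clear on both sides of the lip at (380,170). Next I swing the tool forward about the hinge.

Emit:
apply_moves([
  [-0.025, 0, 0, 0, -3.2, 0.1, 0.3],
  [-0.05, 0, 0, 0, -6.5, 0.4, 0.3],
  [-0.075, 0, 0, 0, -9.7, 0.7, 0.3],
  [-0.1, 0, 0, 0, -13, 1.1, 0.3],
  [-0.125, 0, 0, 0, -16.2, 1.5, 0.3],
  [-0.15, 0, 0, 0, -19.4, 2.1, 0.3],
  [-0.175, 0, 0, 0, -22.6, 2.7, 0.3],
  [-0.2, 0, 0, 0, -25.7, 3.4, 0.3],
  [-0.225, 0, 0, 0, -28.9, 4.2, 0.3],
  [-0.25, 0, 0, 0, -32, 5.1, 0.3],
  [-0.275, 0, 0, 0, -35.1, 6.1, 0.3],
  [-0.3, 0, 0, 0, -38.2, 7.1, 0.3],
  [-0.325, 0, 0, 0, -41.3, 8.2, 0.3],
  [-0.35, 0, 0, 0, -44.3, 9.4, 0.3],
  [-0.375, 0, 0, 0, -47.3, 10.7, 0.3],
  [-0.4, 0, 0, 0, -50.3, 12, 0.3],
  [-0.425, 0, 0, 0, -53.2, 13.4, 0.3],
  [-0.45, 0, 0, 0, -56.1, 14.9, 0.3],
  [-0.45, 0, 0, 0, -56.1, 14.9, 0.3],
  [-0.45, 0, 0, 0, -56.1, 14.9, 0.3],
])

```text
time: 4.2
ee_pos: [0.6003, 0.0322, 0.2408]
eef_rot: [0.767, 0.602, 0.139, 0.175]
ft_force: [0.2, -0.8, -0.2]
width: 0.0566
grip_force: 0.0
```

```bash
python3 -c "from h import *;rep()"
```

```text
t 4.2 tcp_h mm [  5.    5.9 240.8] tilt 0.451 yz off 0.001 F_h [ 0.38 -0.76 -0.16] w 56.6 q [-0.66 -0.05  0.41  1.93  0.3   0.88 -0.64]
lid angle [1.173 1.239 1.307] 196
```

Emit:
apply_moves([
  [0, 0, 0, 0, 0, 0, 0.3],
  [0, 0, 0, 0, 0, 0, 0.3],
  [0, 0, 0, 0, 0, 0, 0.3],
  [0, 0, 0, 0, 0, 0, 0.3],
  [0, 0, 0, 0, 0, 0, 0.3],
  [0, 0, 0, 0, 0, 0, 0.3],
])

```text
time: 4.75
ee_pos: [0.5999, 0.0321, 0.2394]
eef_rot: [0.767, 0.602, 0.138, 0.175]
ft_force: [-0.2, -0.3, -0.1]
width: 0.0565
grip_force: 0.3
```

```bash
python3 -c "from h import *;rep('s3')"
```

```text
t 4.75 tcp_h mm [  4.7   5.7 239.4] tilt 0.449 yz off -0.0 F_h [-0.15 -0.32 -0.11] w 56.5 q [-0.66 -0.05  0.41  1.93  0.3   0.88 -0.64]
lid angle [0.921 1.001 1.074] 216
```

View pics/s3.png

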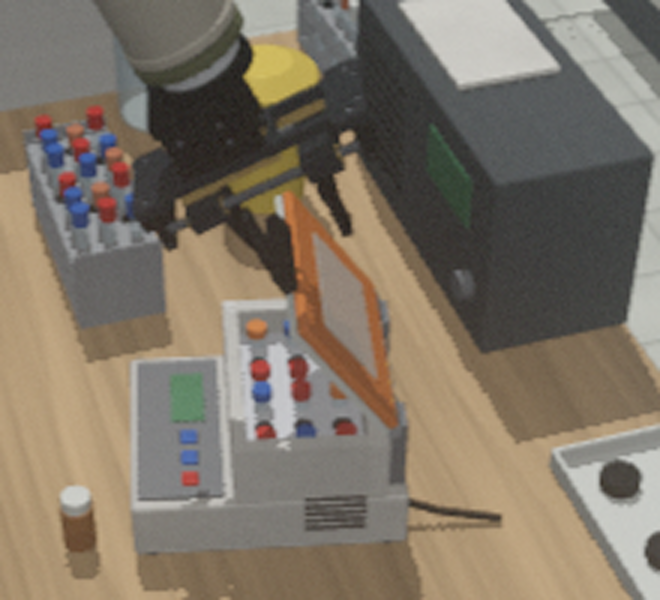

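The lid is caught: it rests on the front finger at crop (285,270), at about 0.95 rad, and the rear finger is clear at (340,220). The arm is nearing its fold limits, so I'll keep this tilt, open the fingers to clear the top of the lid, and follow the lip down.

Emit:
apply_moves([
  [0, 0, 0, 0, -1.6, 0.6, 0.33],
  [0, 0, 0, 0, -3.2, 1.2, 0.37],
  [0, 0, 0, 0, -4.8, 1.8, 0.4],
  [0, 0, 0, 0, -6.4, 2.5, 0.44],
  [0, 0, 0, 0, -8, 3.2, 0.47],
  [0, 0, 0, 0, -9.6, 3.9, 0.51],
  [0, 0, 0, 0, -11.2, 4.7, 0.54],
  [0, 0, 0, 0, -12.8, 5.5, 0.58],
  [0, 0, 0, 0, -14.4, 6.4, 0.61],
  [0, 0, 0, 0, -16, 7.3, 0.65],
  [0, 0, 0, 0, -17.6, 8.2, 0.68],
  [0, 0, 0, 0, -19.2, 9.1, 0.72],
  [0, 0, 0, 0, -20.8, 10.1, 0.75],
  [0, 0, 0, 0, -22.4, 11.1, 0.79],
  [0, 0, 0, 0, -24, 12.2, 0.82],
  [0, 0, 0, 0, -25.6, 13.3, 0.86],
  [0, 0, 0, 0, -27.2, 14.4, 0.89],
  [0, 0, 0, 0, -28.8, 15.6, 0.93],
  [0, 0, 0, 0, -30.4, 16.8, 0.96],
  [0, 0, 0, 0, -32, 18, 1],
])

```text
time: 6.47
ee_pos: [0.5795, 0.0371, 0.2093]
eef_rot: [0.767, 0.602, 0.138, 0.175]
ft_force: [-0.8, -0.2, -1.1]
width: 0.0857
grip_force: 0.4
```

```bash
python3 -c "from h import *;rep('s4')"
```

```text
t 6.47 tcp_h mm [-16.3   5.8 209.3] tilt 0.45 yz off -0.0 F_h [-0.76 -0.41 -1.08] w 85.7 q [-0.67 -0.07  0.39  2.01  0.34  0.83 -0.7 ]
lid angle [0.583 0.672 0.746] 227
```

View pics/s4.png

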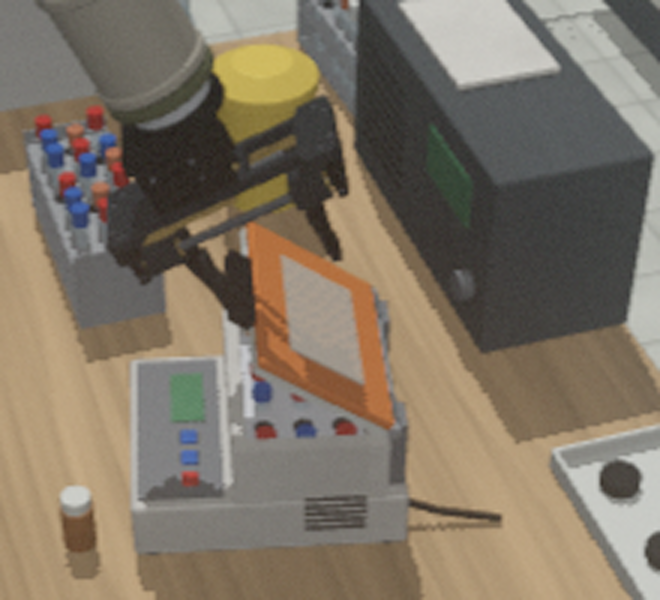

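The lid is still carried on the front finger at (240,300), at about 0.62 rad, and the rear finger is well clear at (330,240). Continuing to about 0.2 rad.

Emit:
apply_moves([
  [0, 0, 0, 0, -2.2, 1.2, 1],
  [0, 0, 0, 0, -4.3, 2.4, 1],
  [0, 0, 0, 0, -6.5, 3.7, 1],
  [0, 0, 0, 0, -8.6, 5.1, 1],
  [0, 0, 0, 0, -10.8, 6.6, 1],
  [0, 0, 0, 0, -13, 8.2, 1],
  [0, 0, 0, 0, -15.1, 9.8, 1],
  [0, 0, 0, 0, -17.3, 11.6, 1],
  [0, 0, 0, 0, -19.4, 13.4, 1],
  [0, 0, 0, 0, -21.6, 15.3, 1],
  [0, 0, 0, 0, -23.8, 17.3, 1],
  [0, 0, 0, 0, -25.9, 19.4, 1],
  [0, 0, 0, 0, -28.1, 21.5, 1],
  [0, 0, 0, 0, -30.2, 23.8, 1],
  [0, 0, 0, 0, -32.4, 26.1, 1],
  [0, 0, 0, 0, -34.6, 28.5, 1],
  [0, 0, 0, 0, -36.7, 31, 1],
  [0, 0, 0, 0, -38.9, 33.6, 1],
  [0, 0, 0, 0, -41, 36.3, 1],
  [0, 0, 0, 0, -43.2, 39, 1],
])

```text
time: 8.18
ee_pos: [0.5583, 0.0422, 0.1552]
eef_rot: [0.767, 0.602, 0.138, 0.175]
ft_force: [0.1, -0.4, -1.3]
width: 0.0868
grip_force: 0.5
```

```bash
python3 -c "from h import *;rep('s5')"
```

```text
t 8.18 tcp_h mm [-38.2   5.8 155.2] tilt 0.45 yz off -0.0 F_h [ 0.24 -0.34 -1.32] w 86.8 q [-0.67 -0.06  0.37  2.12  0.38  0.72 -0.79]
lid angle [0.178 0.27  0.349] 225
```

View pics/s5.png

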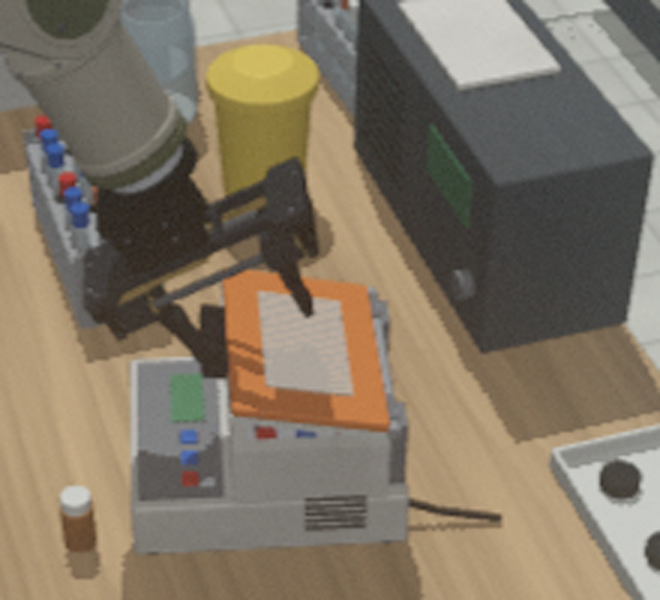

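The lid is at about 0.2 rad on the front finger at (215,340), and the rear finger at (300,300) is about 25 mm above its top. Now the last part, slower.

Emit:
apply_moves([
  [0, 0, 0, 0, -0.9, 1.2, 1],
  [0, 0, 0, 0, -1.7, 2.4, 1],
  [0, 0, 0, 0, -2.6, 3.7, 1],
  [0, 0, 0, 0, -3.4, 4.9, 1],
  [0, 0, 0, 0, -4.3, 6.3, 1],
  [0, 0, 0, 0, -5.1, 7.6, 1],
  [0, 0, 0, 0, -6, 9.1, 1],
  [0, 0, 0, 0, -6.8, 10.5, 1],
  [0, 0, 0, 0, -7.7, 12.1, 1],
  [0, 0, 0, 0, -8.5, 13.6, 1],
  [0, 0, 0, 0, -9.4, 15.3, 1],
  [0, 0, 0, 0, -10.2, 16.9, 1],
  [0, 0, 0, 0, -11.1, 18.7, 1],
  [0, 0, 0, 0, -11.9, 20.3, 1],
  [0, 0, 0, 0, -12.8, 22.2, 1],
  [0, 0, 0, 0, -13.6, 24, 1],
  [0, 0, 0, 0, -14.5, 26, 1],
  [0, 0, 0, 0, -15.3, 26.5, 1],
  [0, 0, 0, 0, -16.2, 26.5, 1],
  [0, 0, 0, 0, -17, 26.5, 1],
])

```text
time: 9.9
ee_pos: [0.5556, 0.0434, 0.1251]
eef_rot: [0.766, 0.602, 0.139, 0.176]
ft_force: [0.5, -0.1, -0.3]
width: 0.0876
grip_force: 0.0
```

```bash
python3 -c "from h import *;rep('s6')"
```

```text
t 9.9 tcp_h mm [-41.1   6.3 125.1] tilt 0.452 yz off 0.001 F_h [ 0.51  0.03 -0.27] w 87.6 q [-0.67 -0.02  0.37  2.16  0.4   0.64 -0.82]
lid angle [0.04  0.094 0.151] 145
```

View pics/s6.png

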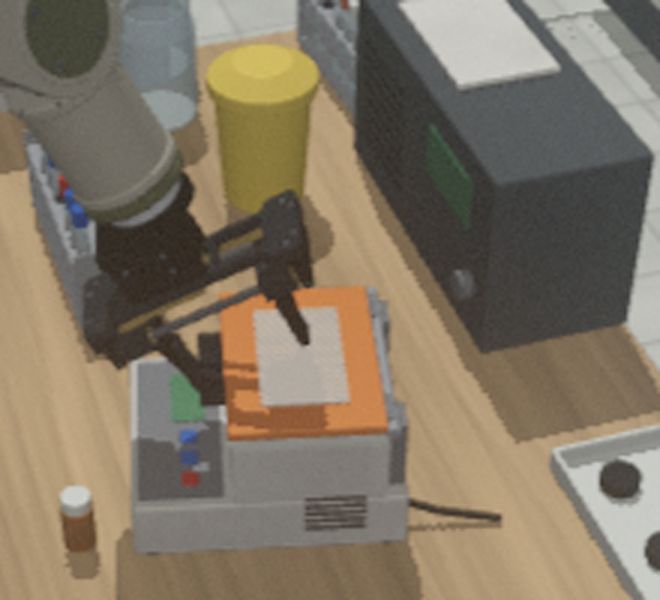

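Contact force is about zero and the lid looks flat. I'll verify the lid's height before withdrawing.

```bash
python3 - <<'E'
from h import *
for n in("side","top"):
    Q=heat(cloud(r.camera(n)))
    for x0 in np.arange(-.055,.05,.02):
        m=(abs(Q[...,0]-x0)<.008)&(Q[...,1]<-.04)&(Q[...,1]>-.08)&(Q[...,2]>.115)&(Q[...,2]<.16)
        if m.sum()>5: print(n,x0.round(3),m.sum(),(np.median(Q[m][:,2])*1e3).round(1))
E
```

```text
side -0.055 77 134.2
side -0.035 78 134.4
side -0.015 76 135.3
side 0.005 78 135.2
side 0.025 78 135.1
side 0.045 73 134.6
top -0.055 79 133.8
top -0.035 77 134.3
top -0.015 79 135.2
top 0.005 75 135.3
top 0.025 76 135.1
top 0.045 79 134.8
```

The top of the lid is level to within about 1 mm, so it is shut. I'll back the finger out from under the lip, then withdraw up and forward.

Emit:
apply_moves([
  [0, 0, 0, 0, -2, -1, 1],
  [0, 0, 0, 0, -4, -2, 1],
  [0, 0, 0, 0, -6, -3, 1],
  [0, 0, 0, 0, -8, -4, 1],
  [0, 0, 0, 0, -10, -6, 1],
  [0, 0, 0, 0, -11, -10, 1],
  [0, 0, 0, 0, -12, -16, 1],
  [0, 0, 0, 0, -12, -22, 1],
  [0, 0, 0, 0, -12, -28, 1],
  [0, 0, 0, 0, -12, -36, 1],
  [0, 0, 0, 0, -12, -44, 1],
  [0, 0, 0, 0, -8, -54, 1],
  [0, 0, 0, 0, -3, -64, 1],
  [0, 0, 0, 0, 2, -74, 1],
  [0, 0, 0, 0, 7, -84, 1],
  [0, 0, 0, 0, 12, -94, 1],
  [0, 0, 0, 0, 17, -104, 1],
  [0, 0, 0, 0, 22, -114, 1],
  [0, 0, 0, 0, 22, -114, 1],
  [0, 0, 0, 0, 22, -114, 1],
])

```text
time: 11.72
ee_pos: [0.5258, 0.0504, 0.2373]
eef_rot: [0.767, 0.602, 0.139, 0.175]
ft_force: [-0.4, 0.6, -1.0]
width: 0.087
grip_force: 0.0
```

```bash
python3 - <<'E'
from h import *
rep()
c=r.camera("top"); Q=heat(cloud(c)); P0=np.load("top0.npz")["P"]; P=cloud(c)
for x0 in (-.055,-.015,.025): 
    m=(abs(Q[...,0]-x0)<.008)&(Q[...,1]<-.04)&(Q[...,1]>-.08)&(Q[...,2]>.115)&(Q[...,2]<.16); print(x0,(np.median(Q[m][:,2])*1e3).round(1))
cv2.imwrite("pics/t7.png",c["pixels"][...,::-1])
E
```

```text
t 11.72 tcp_h mm [-71.6   6.  237.3] tilt 0.451 yz off 0.001 F_h [-0.51  0.54 -0.97] w 87.0 q [-0.7  -0.22  0.31  2.08  0.4   0.94 -0.81]
lid angle [0.039 0.087 0.136] 148
-0.055 134.2
-0.015 135.4
0.025 135.3
```

View pics/t7.png

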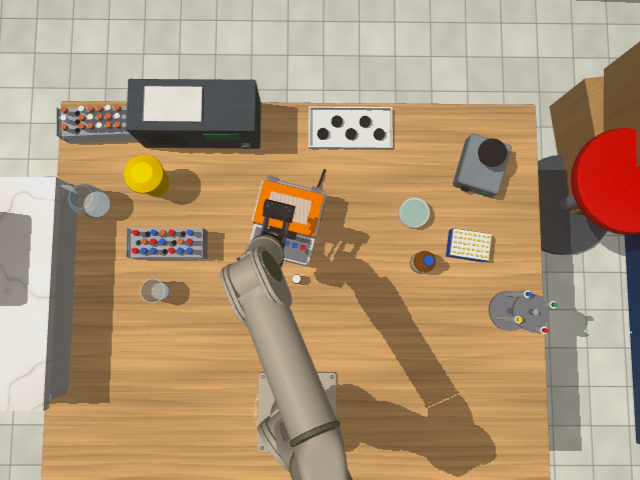

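The lid is flat and shut at (288,205), the gripper hangs free above it, and the vial (297,279) and other bystanders are where they started. Handing in.

```bash
python3 -c "from bench import r;print(r.close_job())"
```

```text
the job is handed in; nothing more can be done
None
```

The lid was tipped, caught on a finger at about 0.95 rad and lowered gently shut. The final images show it level and the bystanders in place, and the job is handed in; no verdict was returned.

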